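Flip the ratchet and loosen the battery lid bolt

ROBOT

A 6-joint arm with a two-finger parallel gripper is mounted at the origin on the work surface. World frame = base frame: x ahead of the robot, y to its left, z up, the work surface at z = 0. Lengths are in m, angles in rad, forces in N, time in s.
With the tool pointing down it reaches from about 0.325 to 0.9 m from the base axis. Payload 6.1 kg.
Tool frame: the origin (TCP) lies between the finger pads; the fingertips stand r.tip_reach ahead of it and the grasp point (between the pads) lies 3 mm ahead of it (r.tip_reach is the distance from the TCP to the fingertips, in m); x points along the fingers, y is the direction in which the jaws open and shut, and the axes are right-handed (so a half turn about x gives the same grasp; the last joint's range is limited). The gripper opens to 85 mm and grips with 20 to 120 N. Pads are 22 mm wide; open, the fingers measure 114 mm over their backs; the gripper's body (76 mm by 85 mm) begins 54 mm behind the grasp point. The pads swing forward as they close: fully open they stand 13 mm farther back than shut.
Start: joints at [1.146, 0.22, 1.526, -0, 1.395, -0.126], TCP at [0.184, 0.597, 0.226] pointing down, gripper open.
Joint ranges: [-2.98, 2.98], [-0.91, 2.08], [0.09, 2.57], [-1.24, 4.39], [0.2, 2.65], [-2.68, 2.68]. Speed limits (rad/s): [2.57, 2.57, 3.01, 3.14, 3.14, 3.14].

INTERFACE

Orientations are given as a rotation vector (axis times angle).
In Python, from cell import r, viewer gives the robot as it stands. Calls block until the motion is done:
- r.goto(position, orientation): joint-space move of the TCP to a pose.
- r.line_to(position, speed=0.15, attitude=None, stop_force=None): straight line of the TCP; attitude=None keeps the orientation; speed is the mean speed in m/s. With stop_force (N) it stops when the force on the tool has changed by that much, and returns True; else False.
- r.movej(angles): joint-space move.
- r.let_go() and r.grasp(effort=None): open the fingers fully, or close them until they stop; effort is the grip in N (None keeps the last).
- r.pause(seconds).
- r.inverse_kinematics(position, orientation): joint angles nearest the present ones, or None.
- r.get_obs(): the state.
- viewer.capture(name): name is "scene" or "top" or "wrist"; returns a dict with "frame" (420x560x3 uint8, red, green, blue), "range_z" (420x560 float32, m along the optical axis (not along the pixel's ray), 0 where there is no reading), "K" (3x3 intrinsics, pixels), "extrinsics" (4x4, takes a point from camera to world coordinates); the wrist camera has in their place "T_tool_cam" (4x4, takes a point from camera to tool coordinates, whose origin is the TCP and whose axes are the tool frame's). Camera axes: x right, y down, z forward; pixel columns grow to the right and rows downward; lengths in m; the calibration is good to about 2 mm. A picture is of the moment at which its call begins: read the wrist's pose just before it.
A pose or a line that the arm cannot do raises r.PlanningError and nothing moves.
- r.hand_in(): hands the job in, once; it reports no verdict.
The state is a dict: "clock": time; "joints": joint angles; "joint_velocities": joint speeds; "tau": joint torques, N m; "eef_pos": TCP position; "orientation": TCP orientation; "wrist_force": force on the tool from outside, world axes, zero at the start; "wrist_torque": the same for the moment, N m; "finger_gap": opening from 0.0 (shut) to 1.0 (fully open).
Only numpy, scipy, OpenCV 4.12 (cv2) and the standard library are available. Lean on these libraries where they do the work, as an engineer would, in place of code of your own. Each camera call takes 0.05 s, during which the arm holds its last target. There are 200 camera calls.

TASK

Loosen the bolt in the red battery's lid with the ratchet that is already on it. The ratchet is still set to tighten: first flip the small direction lever on its head across to the other side, then swing the handle counter-clockwise (seen from above) until the bolt has turned at least an eighth of a turn, and leave the lever on that side. Do not knock over the white bottle on the tray.

Things in the scene. Friction and masses are not known exactly. Their poses are not given: they have to be found in the camera images.
- drive (a point): Centre of the steel ratchet's round head (54 mm across, 24 mm thick), on the vertical axis of bolt and socket, at the handle's mid-height, 52 mm above the red lid (204 x 264 mm). The ratchet stays on the bolt and only turns about this axis. x axis: along the handle towards its free end; z up; y: the side towards which the handle swings to loosen.
- grip (a point): Middle of the ratchet's handle grip, on its centre line, 130 mm from drive. The grip is a level ribbed round steel bar, 23 mm thick, from 95 to 200 mm from the bolt's axis; nearer the head is a 16 mm neck. 40 mm of free space lies under the grip down to the lid. It can be pushed sideways with shut fingers set down beside it.
- ratchet (a joint): Swing of the handle, rad, growing counter-clockwise from above: 0 (stop) to 1.7 (stop); starts at 0 to 0.1. Slight drag (about 2 N at the grip) until the ratchet bites at about 0.2, then about 10 N turn the bolt along with it; one swing does it. With the lever on the wrong side it swings freely and the bolt stays: bring it back to 0 before flipping.
- lever_tip (a point): Middle of the direction lever's upright fin: dark steel, 7 mm thick, 28 mm long, 22 mm high, on top of the ratchet. The lever turns about a vertical pivot 30 mm from drive along the handle and points towards the handle's free end. This point is 36 mm from the pivot, 27 mm above drive, 11 mm below the fin's upper edge. The head's top is 12 mm above drive.
- lever (a joint): Angle of the direction lever relative to the handle, rad, growing counter-clockwise from above: -0.5 (its stop) = tighten, fin leaning clockwise of the handle; +0.5 (other stop) = loosen, fin leaning to the side towards which the handle must swing. It stays where it is left; about 2 N sideways at the fin moves it.
- bolt (a joint): Rotation of the bolt and socket, rad, counter-clockwise from above; 0 = tight as found, stays where it is left. An eighth of a turn = 0.79.
- bottle: Closed white plastic bottle with a blue cap, 64 mm diameter, 170 mm high, standing on the steel tray beside the battery (on the side away from the handle); origin at the centre of its underside, z up.
There are look-alikes about, which are no part of the job. Of the things shaped like the bottle, the white one is meant.

How it is judged:
On the way, in this order (a step that is already met when the one before it is completed fails the run):
1. the lever is flipped to the loosen side while the bolt is still tight (value of joint lever above 0.25 rad and value of joint bolt below 0.15 rad), for 0.1 s.
2. the bolt is turned loose by swinging the handle (value of joint bolt above 0.65 rad), for 0.1 s.
At the end, for the whole second after the job is handed in: The bolt has turned at least an eighth of a turn counter-clockwise (0.65 rad passes) and is at rest, the lever stands on the loosen side (above 0.2 rad), and the bottle stands upright (within 0.3 rad) (value of joint bolt above 0.65 rad and value of joint lever above 0.2 rad and angle between bottle's own z axis and vertical below 0.3 rad and velocity of joint bolt below 0.1 rad/s); the robot touches nothing.
It fails at once if the bottle is knocked over (angle between bottle's own z axis and vertical above 0.5 rad).
It also fails if it takes over 48 s, if anything falls off the work surface, if the arm or the gripper's body presses on something with over 40 N, if the wrist force passes 120 N, or if a joint passes its speed limit or range.

## Working session

There is one attempt and no reset: what is moved stays moved. The work goes in short steps, each a Python script; the robot and the scene stay as the last script left them, time stands still between calls to the robot, and variables do not carry over. Pictures are saved under pics/ and viewed, about 8 in all and at most 12, crops included, and the job is handed in when it is done.

```bash
mkdir -p pics
python3 - <<'E'
from cell import r, viewer
import cv2, numpy as np, pickle
d={n:viewer.capture(n) for n in("top","scene")}
pickle.dump(d,open("d0.pkl","wb"))
for n in d: cv2.imwrite(f"pics/{n}0.png",d[n]["frame"][:,:,::-1]); print(n,d[n]["K"],d[n]["extrinsics"].round(3))
o=r.get_obs();print(o["clock"],o["eef_pos"],o["orientation"],r.tip_reach)
E
```

```text
top [[406.20538692   0.         278.80795229]
 [  0.         406.20538692 207.77984067]
 [  0.           0.           1.        ]] [[-0.017 -0.982  0.186  0.449]
 [-1.     0.019  0.011  0.164]
 [-0.014 -0.186 -0.982  1.029]
 [ 0.     0.     0.     1.   ]]
scene [[380.67710288   0.         286.64435715]
 [  0.         380.67710288 208.43138489]
 [  0.           0.           1.        ]] [[-0.108  0.521 -0.847  1.243]
 [ 0.994  0.051 -0.095  0.242]
 [-0.007 -0.852 -0.523  0.556]
 [ 0.     0.     0.     1.   ]]
0.1 [0.18374538 0.5968021  0.22530336] [ 0.23318069  1.55851443 -0.2358405 ] 0.022
```

View pics/top0.png

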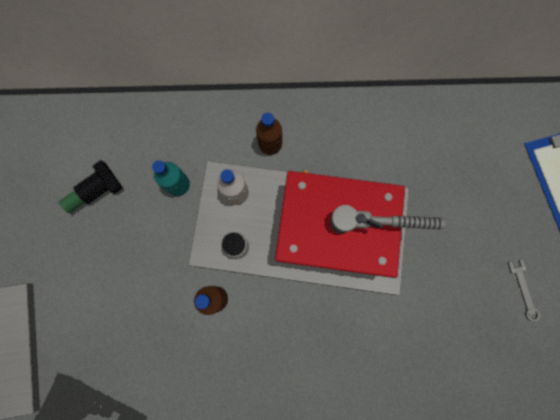

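View pics/scene0.png

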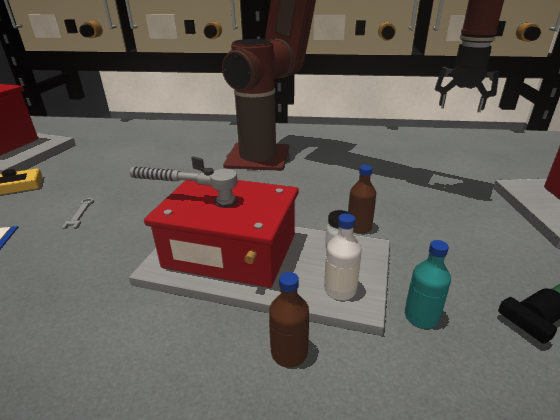

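Top view: ratchet head at about (345,218), handle running right (world −y) to (443,223), dark lever near (372,222), and white bottle at (230,187). Next I'll measure with the depth image.

```bash
cat > h.py <<'E'
import numpy as np
def cloud(c,T=None):
    T=c["extrinsics"] if T is None else T
    z=c["range_z"].astype(float);v,u=np.indices(z.shape);K=c["K"]
    p=np.stack([(u-K[0,2])*z/K[0,0],(v-K[1,2])*z/K[1,1],z],-1)@T[:3,:3].T+T[:3,3]
    p[z<=0]=np.nan
    return p
E
python3 - <<'E'
import pickle,cv2,numpy as np
from h import cloud
d=pickle.load(open("d0.pkl","rb"))
for n,(u0,u1,v0,v1) in {"top":(270,460,165,285),"scene":(120,310,140,240)}.items():
    f=d[n]["frame"].astype(int);P=cloud(d[n]);box=np.zeros(f.shape[:2],bool);box[v0:v1,u0:u1]=1
    red=(f[...,0]>120)&(f[...,1]<60)&box
    lid=P[red];zl=np.nanmedian(lid[:,2][lid[:,2]>.1]);print(n,"lid z",zl)
    h=P[...,2]-zl
    steel=box&~red&(h>.03)&(h<.1)
    s=P[steel];print(len(s),np.nanmin(s,0).round(3),np.nanmax(s,0).round(3))
    fin=box&(h>.068)&(h<.1);print("fin",fin.sum(),P[fin].mean(0),P[fin].min(0),P[fin].max(0))
    hd=box&(abs(h-.064)<.004)&(P[...,1]>s[:,1].max()-.054);print("head",hd.sum(),P[hd].mean(0),P[hd].min(0),P[hd].max(0))
    for a in np.arange(-.25,0.1,.02):
        m=s[abs(s[:,1]-a)<.01]
        if len(m):print(round(a,2),len(m),m[:,0].mean().round(4),m[:,2].max().round(3),m[:,2].mean().round(3))
    b=cloud(d[n]);w=(f.min(-1)>130)&(P[...,2]>.06)&(P[...,1]>.15)&(P[...,1]<.35)&(P[...,0]>.3)&(P[...,0]<.7);print("bottle",np.nanmedian(P[w],0))
c=d["top"]["frame"][195:250,325:455];cv2.imwrite("pics/c.png",cv2.resize(c[:,:,::-1],None,fx=6,fy=6,interpolation=2))
E
```

```text
top lid z 0.15597494426091096
1604 [ 0.554 -0.158  0.199] [0.606 0.067 0.247]
fin 178 [ 0.57099038 -0.00144869  0.23339871] [ 0.55606414 -0.02746487  0.22401337] [0.59404922 0.02614493 0.24728139]
head 538 [0.5797958  0.04145801 0.21984339] [0.55436269 0.0144766  0.21599207] [0.60573341 0.0665543  0.22391445]
-0.15 102 0.5659 0.222 0.217
-0.13 114 0.5668 0.222 0.217
-0.11 116 0.5683 0.222 0.217
-0.09 113 0.57 0.223 0.217
-0.07 111 0.5708 0.223 0.217
-0.05 93 0.5723 0.221 0.215
-0.03 84 0.5723 0.247 0.221
-0.01 150 0.5723 0.247 0.228
0.01 168 0.5759 0.23 0.221
0.03 236 0.5793 0.224 0.22
0.05 250 0.5785 0.223 0.219
0.07 67 0.5786 0.223 0.217
bottle [0.66918922 0.26594989 0.1432837 ]
scene lid z 0.15451436839157673
1555 [ 0.554 -0.16   0.185] [0.608 0.066 0.245]
fin 173 [ 0.56975921 -0.00843014  0.23236155] [ 0.55482636 -0.02935412  0.2227953 ] [0.58725209 0.01811253 0.245484  ]
head 292 [0.58325297 0.03949368 0.21822658] [0.55355475 0.01201932 0.21456955] [0.60761156 0.06474537 0.22177956]
-0.17 1 0.5735 0.204 0.204
-0.15 92 0.5726 0.219 0.211
-0.13 103 0.5739 0.219 0.211
-0.11 101 0.5752 0.219 0.211
-0.09 103 0.5766 0.219 0.211
-0.07 106 0.5779 0.22 0.211
-0.05 91 0.5768 0.217 0.21
-0.03 113 0.5724 0.245 0.218
-0.01 192 0.5765 0.245 0.223
0.01 162 0.5861 0.226 0.216
0.03 194 0.5904 0.22 0.212
0.05 234 0.5908 0.22 0.211
0.07 63 0.5855 0.219 0.21
bottle [0.6904194  0.27218878 0.14293313]
```

View pics/c.png

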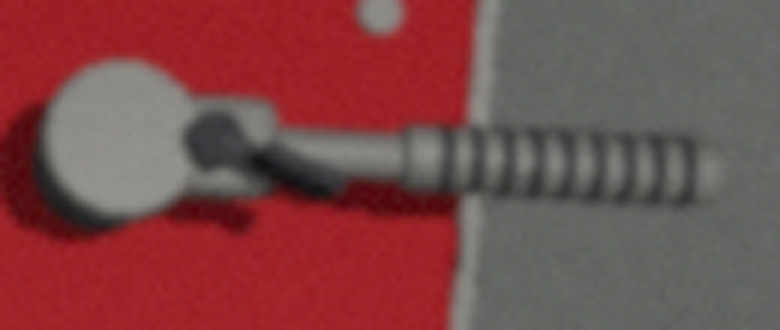

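Head, fin and handle agree with the given sizes: drive ≈ (0.581, 0.040, 0.207), handle along −y tilted about 3.5° towards −x, and the fin leans to −x (tighten). Next I'll move to a hover with shut fingers and check from near.

```bash
cat >> h.py <<'E'
from scipy.spatial.transform import Rotation as Ro
D=np.array([.581,.040,.207])
def frame(phi):  # handle dir, loosening dir
    return np.array([np.cos(phi),np.sin(phi),0]),np.array([-np.sin(phi),np.cos(phi),0])
PHI0=np.arctan2(-.17,-.0105)
def rot(y):
    x=np.array([0,0,-1.]);return Ro.from_matrix(np.stack([x,y,np.cross(x,y)],1)).as_rotvec()
def at(a,b,z,phi=PHI0):  # point in handle frame
    h,l=frame(phi);p=D+a*h+b*l;p[2]=z;return p
E
python3 - <<'E'
from cell import r, viewer
from h import *
import cv2
p=r.get_obs()["eef_pos"];r.line_to([p[0],p[1],.36],speed=.25)
r.grasp(20)
h,l=frame(PHI0);t=at(.068,-.055,.33)
best=[(abs(q[5]),s) for s in(1,-1) if (q:=r.inverse_kinematics(t,rot(s*l))) is not None];print(best)
s=min(best)[1];r.goto(t,rot(s*l))
o=r.get_obs();c=viewer.capture("wrist")
T=np.eye(4);T[:3,:3]=Ro.from_rotvec(o["orientation"]).as_matrix();T[:3,3]=o["eef_pos"]
P=cloud(c,T@c["T_tool_cam"]);np.save("P.npy",P)
cv2.imwrite("pics/w1.png",c["frame"][:,:,::-1])
print(s,o["clock"],o["eef_pos"],o["joints"].round(2) if hasattr(o["joints"],"round") else o["joints"],o["finger_gap"],o["wrist_force"])
m=(P[...,2]>.229)&(P[...,2]<.25)&(abs(P[...,0]-.57)<.05)&(abs(P[...,1])<.05);q=P[m];print("fin",m.sum(),q.mean(0),q.min(0),q.max(0))
m=(abs(P[...,2]-.219)<.004)&(P[...,1]>.013)&(P[...,1]<.1)&(abs(P[...,0]-.58)<.04);q=P[m];print("head",m.sum(),q.mean(0),q.min(0),q.max(0)) if m.any() else 0
for a in(-.06,-.08,-.1,-.12):
    m=(abs(P[...,2]-.213)<.01)&(abs(P[...,1]-a)<.006)&(abs(P[...,0]-.57)<.05);q=P[m]
    if len(q):print(a,len(q),q.min(0),q.max(0))
E
```

```text
[(np.float64(0.1361916359445301), 1)]
1 4.0583 [ 0.52203289 -0.02372763  0.33008299] [-0.2  -0.08  1.65  0.    1.57 -0.14] 0.0010482235875203323 [0.09515215 0.88875369 0.17406741]
fin 455 [ 0.56239679 -0.0140582   0.24180392] [ 0.5543922  -0.02808081  0.22908413] [ 0.57113958 -0.00202442  0.2467102 ]
head 3467 [0.57760987 0.04034948 0.21901517] [0.55170747 0.0130416  0.21500856] [0.60464104 0.06569968 0.22287518]
-0.06 335 [ 0.55965833 -0.06599883  0.20503987] [ 0.58253817 -0.05417083  0.21956612]
-0.08 286 [ 0.55773444 -0.0859838   0.20540804] [ 0.58146864 -0.07401103  0.22044394]
-0.1 272 [ 0.55628727 -0.10591163  0.20533615] [ 0.57869312 -0.09401855  0.21990596]
-0.12 259 [ 0.55482455 -0.12595809  0.20596705] [ 0.57850938 -0.11400718  0.22018523]
```

View pics/w1.png

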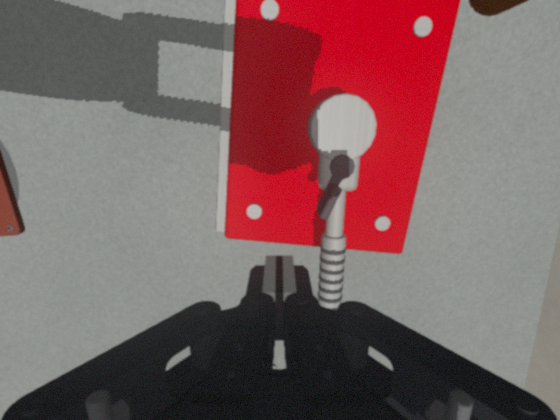

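Wrist view: the fin at (328,195) leans to the −x side of the handle, and the shut fingers sit at (280,265), clear of it. The near view puts drive at x ≈ 0.5785 with a handle slope of 0.073. I'll update to that and push the fin across.

```bash
sed -i 's/^D=.*/D=np.array([.5785,.040,.207])/; s/^PHI0=.*/PHI0=np.arctan2(-1,-.073)/' h.py
cat >> h.py <<'E'
def look(r,viewer,name):
    import cv2
    o=r.get_obs();c=viewer.capture("wrist");T=np.eye(4);T[:3,:3]=Ro.from_rotvec(o["orientation"]).as_matrix();T[:3,3]=o["eef_pos"]
    P=cloud(c,T@c["T_tool_cam"]);cv2.imwrite(f"pics/{name}.png",c["frame"][:,:,::-1]);return P
E
python3 - <<'E'
from cell import r, viewer
from h import *
h,l=frame(PHI0);R=rot(l)
r.line_to(at(.068,-.055,.33),attitude=R)
print(r.line_to(at(.068,-.055,.251),stop_force=10,speed=.1))
hit=r.line_to(at(.068,-.005,.251),speed=.04,stop_force=12)
o=r.get_obs();print(hit,o["clock"],(o["eef_pos"]-D)@h,(o["eef_pos"]-D)@l,o["wrist_force"])
r.line_to(at(.068,-.06,.251),speed=.1);r.line_to(at(.068,-.06,.33),speed=.15)
P=look(r,viewer,"w2");q=P[(P[...,2]>.229)&(P[...,2]<.25)&(np.hypot(P[...,0]-.575,P[...,1])<.06)]
print("fin",len(q),q.mean(0),q.min(0),q.max(0))
for a in(-.06,-.08,-.1,-.12):
    q=P[(abs(P[...,2]-.213)<.01)&(abs(P[...,1]-a)<.006)&(abs(P[...,0]-.57)<.05)]
    if len(q):print(a,len(q),q.min(0)[0],q.max(0)[0])
E
```

```text
False
False 6.7 0.06797052850719444 -0.005155886467233328 [-0.69425423  0.75101234 -0.03391255]
fin 476 [ 0.56224801 -0.01424723  0.24174642] [ 0.5544266  -0.0283697   0.22911231] [ 0.57148751 -0.00212475  0.2474176 ]
-0.06 338 0.5596468647247417 0.5819822083898643
-0.08 294 0.5576574790719977 0.5817593859353345
-0.1 282 0.5562906756689724 0.5800780963700014
-0.12 209 0.5544927883640638 0.5783244745707093
```

View pics/w2.png

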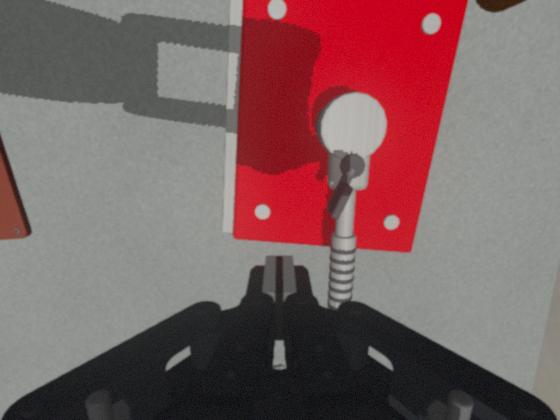

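The lever hasn't moved: the fin is still at (342,195), and no contact force was felt. I'll measure where the fingertips really are using the wrist depth.

Run:
```python
from cell import r, viewer
from h import *
c=viewer.capture("wrist");P=cloud(c,c["T_tool_cam"])
print(c["T_tool_cam"].round(3), r.get_obs()["finger_gap"])
for v in range(245,345,8):
    row=P[v];print(v,[(u,row[u].round(3).tolist()) for u in (255,270,280,288,305)])
```

```text
[[-0.    -0.293  0.956 -0.148]
 [ 1.     0.     0.     0.001]
 [-0.     0.956  0.293 -0.074]
 [ 0.     0.     0.     1.   ]] 0.0018916599097738526
245 [(255, [0.328, -0.039, 0.126]), (270, [0.328, -0.014, 0.126]), (280, [0.329, 0.003, 0.127]), (288, [0.329, 0.016, 0.127]), (305, [0.329, 0.044, 0.127])]
253 [(255, [0.328, -0.039, 0.141]), (270, [0.329, -0.014, 0.141]), (280, [0.327, 0.003, 0.14]), (288, [0.329, 0.016, 0.141]), (305, [0.328, 0.044, 0.141])]
261 [(255, [0.327, -0.039, 0.155]), (270, [-0.016, -0.003, -0.011]), (280, [-0.015, 0.001, -0.01]), (288, [-0.015, 0.005, -0.01]), (305, [0.33, 0.045, 0.156])]
269 [(255, [-0.015, -0.011, -0.006]), (270, [-0.024, -0.003, -0.011]), (280, [-0.023, 0.001, -0.01]), (288, [-0.023, 0.005, -0.01]), (305, [-0.015, 0.013, -0.006])]
277 [(255, [-0.024, -0.01, -0.006]), (270, [-0.03, -0.003, -0.01]), (280, [-0.031, 0.001, -0.011]), (288, [-0.031, 0.005, -0.01]), (305, [-0.023, 0.012, -0.006])]
285 [(255, [-0.029, -0.01, -0.006]), (270, [-0.037, -0.003, -0.011]), (280, [-0.037, 0.001, -0.01]), (288, [-0.037, 0.004, -0.01]), (305, [-0.031, 0.012
[... 452 characters left out ...]
.055, 0.004, -0.011]), (305, [-0.055, 0.01, -0.012])]
317 [(255, [-0.06, -0.007, -0.012]), (270, [-0.06, -0.002, -0.012]), (280, [-0.043, 0.001, 0.001]), (288, [-0.06, 0.004, -0.011]), (305, [-0.06, 0.009, -0.012])]
325 [(255, [-0.064, -0.007, -0.011]), (270, [-0.06, -0.002, -0.009]), (280, [-0.043, 0.001, 0.004]), (288, [-0.062, 0.004, -0.01]), (305, [-0.063, 0.009, -0.011])]
333 [(255, [-0.074, -0.006, -0.017]), (270, [-0.054, -0.002, -0.001]), (280, [-0.042, 0.001, 0.009]), (288, [-0.063, 0.004, -0.008]), (305, [nan, nan, nan])]
341 [(255, [-0.078, -0.006, -0.017]), (270, [-0.053, -0.003, 0.003]), (280, [0.328, 0.003, 0.316]), (288, [-0.054, 0.004, 0.003]), (305, [-0.077, 0.008, -0.016])]
```

The wrist depth shows the tips at tool x ≈ −0.013, about 35 mm short of the stated tip_reach. That explains passing over the fin (nominal tip 0.229, actual ≈ 0.263, fin top 0.247). I'll pin down the tip and redo the push lower, with force stops.

Run:
```python
from cell import r, viewer
from h import *
c=viewer.capture("wrist");P=cloud(c,c["T_tool_cam"])
q=P[(abs(P[...,1])<.02)&(abs(P[...,2])<.03)&(P[...,0]<.05)];tip=np.percentile(q[:,0],99.5);print("tip",tip,q[:,0].max())
h,l=frame(PHI0);R=rot(l);Z=.230+tip
print(r.line_to(at(.064,-.055,Z),stop_force=10,speed=.1))
hit=r.line_to(at(.066,-.005,Z),speed=.04,stop_force=12)
o=r.get_obs();print(hit,o["clock"],(o["eef_pos"]-D)@h,(o["eef_pos"]-D)@l,o["wrist_force"])
r.line_to(at(.066,-.06,Z),speed=.1);r.line_to(at(.066,-.06,.33),speed=.15)
P=look(r,viewer,"w3");q=P[(P[...,2]>.229)&(P[...,2]<.25)&(np.hypot(P[...,0]-.575,P[...,1])<.06)]
print("fin",len(q),q.mean(0),q.min(0),q.max(0))
for a in(-.06,-.08,-.1,-.12):
    q=P[(abs(P[...,2]-.213)<.01)&(abs(P[...,1]-a)<.006)&(abs(P[...,0]-.57)<.05)]
    if len(q):print(a,len(q),q.min(0)[0],q.max(0)[0])
```

```text
tip -0.01271373307068871 -0.008927399382718165
False
False 10.9 0.06602628150370125 -0.004934212817941463 [-0.68690984  0.28816687  0.00896037]
fin 425 [ 0.58412882 -0.01518575  0.2423795 ] [ 0.57800989 -0.02988885  0.22917256] [ 0.59264579 -0.0031583   0.24751908]
-0.06 338 0.559545438676799 0.5818962932225271
-0.08 291 0.5577075352827375 0.5799509211514342
-0.1 278 0.5564924658351256 0.579723559717324
-0.12 176 0.5551524585962836 0.5770065254823603
```

View pics/w3.png

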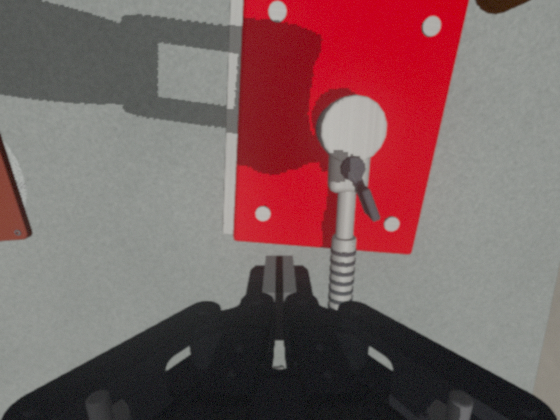

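The lever is over: the fin now runs (352,167)→(376,217), about +0.35 rad measured, and the handle is unmoved. I'll nudge it a few mm further for margin, then swing the handle.

Run:
```python
from cell import r, viewer
from h import *
h,l=frame(PHI0);Z=.230-.0127
r.line_to(at(.066,-.04,Z),speed=.2)
hit=r.line_to(at(.066,-.001,Z),speed=.05,stop_force=8)
o=r.get_obs();print(hit,(o["eef_pos"]-D)@l,o["wrist_force"])
r.line_to(at(.066,-.06,Z),speed=.15)
Z2=.198-.0127
r.line_to(at(.15,-.06,Z),speed=.2)
print(r.line_to(at(.15,-.06,Z2),speed=.1,stop_force=10))
for th in np.arange(0,1.26,.125):
    p=at(.15,-.026,Z2,PHI0+th)
    r.line_to(p,speed=.06,attitude=rot(frame(PHI0+th)[1]),stop_force=50)
    o=r.get_obs();print(round(th,2),round(o["clock"],2),np.round(o["wrist_force"],1),round(np.linalg.norm(o["eef_pos"]-p),4))
```

```text
False -0.001363054328693907 [-1.78705137 -0.32221533  0.51857219]
False
0.0 16.5 [ 0.6  0.5 -0.4] 0.0003
0.12 16.97 [ 0.1 -0.2  0.2] 0.0002
0.25 17.43 [0.1 0.  0. ] 0.0001
0.38 17.9 [-0.2 -0.5 -0.8] 0.0001
0.5 18.37 [-3.8 -0.4  0.7] 0.0003
0.62 18.83 [-4.  -0.2  1.4] 0.0004
0.75 19.3 [-4.7 -0.8  1.2] 0.0003
0.88 19.77 [-4.4  0.3  0.4] 0.0002
1.0 20.23 [-3.9 -1.2  0.9] 0.0002
1.12 20.7 [-4.4 -2.5  0.8] 0.0003
1.25 21.17 [-3.6 -2.6  0.4] 0.0003
```

Run:
```python
from cell import r, viewer
from h import *
import cv2
p=at(.15,-.05,.185,PHI0+1.25);r.line_to(p,speed=.15);p[2]=.36;r.line_to(p,speed=.2)
P=look(r,viewer,"w4");c=viewer.capture("top")
w=cv2.imread("pics/w4.png");t=c["frame"][120:300,190:470,::-1];t=cv2.resize(t,(560,360))
cv2.imwrite("pics/w4t.png",cv2.resize(np.vstack([w,t]),None,fx=.76,fy=.76))
for n,Q in(("wrist",P),("top",cloud(c))):
    d=Q[...,:2]-D[:2];rr=np.hypot(*np.moveaxis(d,-1,0))
    m=(rr>.1)&(rr<.19)&(abs(Q[...,2]-.213)<.009)&(d[...,0]>-.05);a=np.arctan2(d[...,1],d[...,0])[m]
    print(n,m.sum(),"swing",np.median(a)-np.arctan2(-1,-.073),np.percentile(a,[5,95]))
print(r.get_obs()["clock"])
```

```text
wrist 2221 swing 0.9326644856484821 [-0.78462276 -0.63316731]
top 468 swing 0.9584325390169756 [-0.758369   -0.60736421]
22.6
```

View pics/w4t.png

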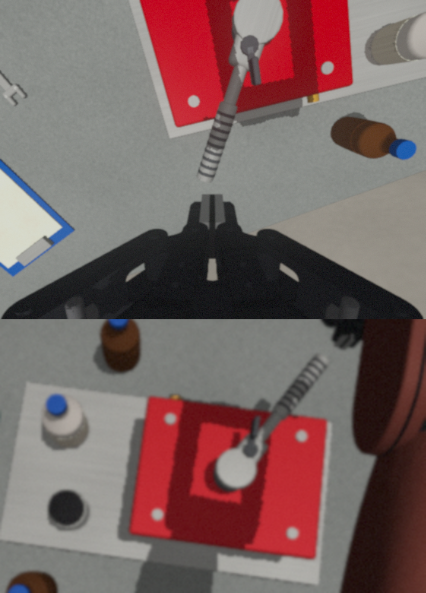

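The handle swung only about 0.95 rad (two views agree), lagging my finger path by about 0.3 rad, so the bolt is at best around 0.75. The lever is still on the loosen side and the bottle is standing. I'll push further, with the fingers a bit lower, and check in contact.

```bash
cat >> h.py <<'E'
def swing(P):
    d=P[...,:2]-D[:2];rr=np.hypot(d[...,0],d[...,1])
    m=(rr>.1)&(rr<.19)&(abs(P[...,2]-.215)<.007)&(d[...,0]>-.05);a=np.arctan2(d[...,1],d[...,0])[m]
    return m.sum(),np.median(a)-PHI0
E
python3 - <<'E'
from cell import r, viewer
from h import *
Z=.188-.0127
f=lambda th,b:at(.15,b,Z,PHI0+th)
A=lambda th:rot(frame(PHI0+th)[1])
p=f(.945,-.06);p[2]=.3;r.line_to(p,speed=.25,attitude=A(.945))
print(r.line_to(f(.945,-.06),speed=.15,stop_force=10))
for th in (.945,1.05,1.15):
    hit=r.line_to(f(th,-.026),speed=.06,attitude=A(th),stop_force=50)
    o=r.get_obs();print(hit,th,round(o["clock"],2),np.round(o["wrist_force"],1))
print(swing(look(r,viewer,"w5")),swing(cloud(viewer.capture("top"))))
E
```

```text
False
False 0.945 24.78 [-0.5  0.4 -0.8]
False 1.05 25.2 [-2.6 -1.3  0.1]
False 1.15 25.6 [-1.8 -1.6 -0.3]
(np.int64(7787), np.float64(1.1072959974672156)) (np.int64(243), np.float64(1.1611928813338803))
```

View pics/w5.png

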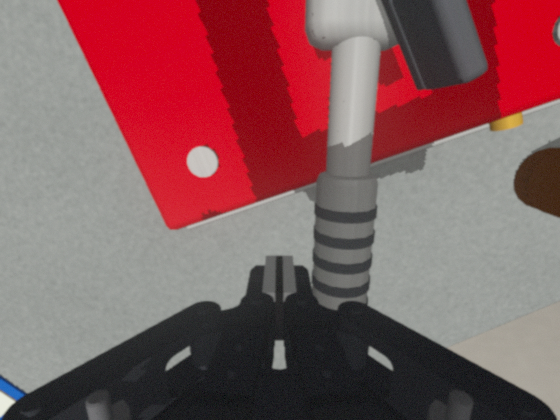

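Contact is now flush and the handle is at about 1.13 rad, but the force is only about 3 N. I'll push on to 1.5 rad and watch for the bolt's resistance.

Run:
```python
from cell import r, viewer
from h import *
Z=.188-.0127
for th in (1.22,1.29,1.36,1.43,1.5):
    hit=r.line_to(at(.15,-.026,Z,PHI0+th),speed=.05,attitude=rot(frame(PHI0+th)[1]),stop_force=50)
    o=r.get_obs();print(hit,th,round(o["clock"],2),np.round(o["wrist_force"],1))
print(swing(look(r,viewer,"w6")),swing(cloud(viewer.capture("top"))))
c=viewer.capture("scene");import cv2
cv2.imwrite("pics/s6.png",cv2.resize(c["frame"][130:330,110:390,::-1],None,fx=2.5,fy=2.5))
```

```text
False 1.22 26.07 [-4.1 -2.3  0.5]
False 1.29 26.43 [-3.7 -3.1 -0.2]
False 1.36 26.8 [-4.4 -2.2 -0.8]
False 1.43 27.17 [-3.8 -4.4 -0.5]
False 1.5 27.53 [-3.9 -3.5 -0.1]
(np.int64(7766), np.float64(1.4534318523056662)) (np.int64(208), np.float64(1.5257362966681798))
```

View pics/s6.png

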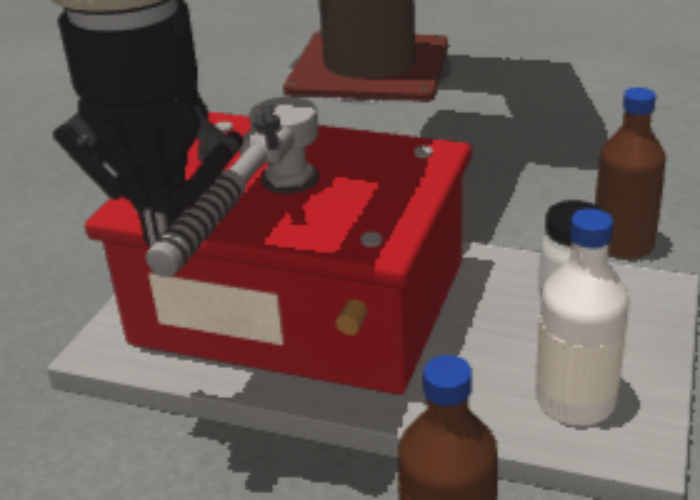

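The handle is at about 1.49 rad, with resistance stepping from about 2.5 N to about 5 N past 1.2, so the ratchet is biting. The bottle at (580,330) is upright. I'll back off, then check the lever angle and the handle from above.

Run:
```python
from cell import r, viewer
from h import *
p=at(.15,-.045,.1753,PHI0+1.5);r.line_to(p,speed=.08)
print("backed off",swing(look(r,viewer,"w7")),r.get_obs()["wrist_force"])
p[2]=.33;r.line_to(p,speed=.15);print("raised",swing(look(r,viewer,"w8")))
phi=PHI0+1.49
t=at(.066,-.07,.35,phi);r.line_to(t,speed=.2)
P=look(r,viewer,"w9");n,s=swing(P);h,l=frame(PHI0+s);pv=D+.03*h
q=P[(P[...,2]>.236)&(P[...,2]<.25)&(np.hypot(P[...,0]-pv[0],P[...,1]-pv[1])<.055)]-pv
print("swing",n,s,"fin",len(q),(q@h).mean(),(q@l).mean(),"lever",np.arctan2((q@l).mean(),(q@h).mean()),r.get_obs()["clock"])
```

```text
backed off (np.int64(8279), np.float64(1.3183820611676043)) [-1.37516084 -5.73542992 -0.81786165]
raised (np.int64(2669), np.float64(1.1856329956000864))
swing 967 1.17644531347216 fin 316 0.024041527299895192 0.012612348117741501 lever 0.48313869150941574 30.0
```

View pics/w9.png

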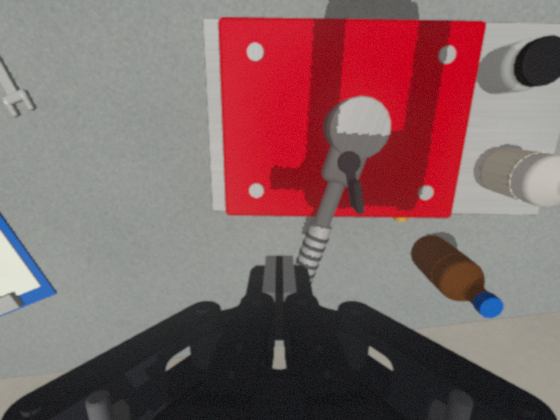

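The handle relaxed about 0.3 rad when released, as it did after the first swing (elastic wind-up), and settled at about 1.18. The lever reads about 0.48 rad. Bolt estimate: 1.18 − 0.2 ≈ 1.0, and 1.5 − 0.45 (angle at which the load came on) ≈ 1.05, so both methods are well above 0.65. The gripper is clear, so I'm handing in.

Run:
```python
from cell import r
o=r.get_obs();print(o["clock"],o["wrist_force"],o["eef_pos"]);print(r.hand_in())
```

```text
30.0 [-0.12736498  0.03332151 -0.17585918] [ 0.63356427 -0.03916579  0.34929678]
the job is handed in; nothing more can be done
None
```

I flipped the lever to the loosen side, swung the handle counter-clockwise in two pushes to about 1.49 rad, and handed in at 30.0 s of 48 s. The verdict is not reported.

**Last checks**
- **Lever:** about +0.48 rad (0.2 needed).
- **Bolt:** I never saw the bolt's rotation directly. I infer about 1.0 rad (0.65 needed) from the handle's rest angle of 1.18 rad and from where the load came on.
- **Bottle:** upright in the last scene picture taken in contact. The final wrist picture shows it only at the edge of the frame.
- **Gripper:** clear, with wrist force near zero.

**What failed or disagreed**
- **Finger length:** the fingertips sit about 35 mm further back than `r.tip_reach` says. My first lever push passed over the fin. I measured the tip position with the wrist depth camera and repeated the push lower.
- **Spring-back:** the handle sprang back about 0.3 rad each time I released it, probably elastic wind-up.
- **Resistance:** the wrist sensor read about 5 N while the bolt was turning, not the roughly 10 N expected.

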